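# Sort the clay cutters back into their kit trays

### The job

The house cutter and the fish cutter have ended up in each other's kit trays: swap them, so that each stands flat in the cutter cell beside its own grey clay sample. The round cutter is not needed today: slide back the cover of the wooden case, stand the cutter upright inside and slide the cover fully shut. Set the cutters down, do not drop them, and do not disturb the glaze jar and the brush.

Things in the scene. Friction and masses are not known exactly. Their poses are not given: they have to be found in the camera images.
- house_cutter: Clay cutter, 52 mm tall, about 120 g: brown wooden block over a steel edge, gabled-house outline 62 by 66 mm, chimney, 18 mm high; on it a pale upright round handle, 22 mm in diameter, 18 to 52 mm above the underside, to be gripped from above at any yaw, fingertips above the block. Origin: centre of the underside, on the handle's axis; z up. Gable to +x. Starts in the fish tray's cutter cell.
- fish_cutter: Clay cutter, 52 mm tall, about 120 g: brown wooden block over a steel edge, fish outline 84 by 58 mm, forked tail, 18 mm high; on it a pale upright round handle, 22 mm in diameter, 18 to 52 mm above the underside, to be gripped from above at any yaw, fingertips above the block. Origin: centre of the underside, on the handle's axis; z up. Nose to +x. Starts in the house tray's cutter cell.
- round_cutter: Clay cutter, 52 mm tall, about 120 g: brown wooden block over a steel edge, plain disc 66 mm across, 18 mm high; on it a pale upright round handle, 22 mm in diameter, 18 to 52 mm above the underside, to be gripped from above at any yaw, fingertips above the block. Origin: centre of the underside, on the handle's axis; z up. Starts on the work board.
- house_tray: Low fixed white plastic tray, 108 (x) by 210 (y) by 16 mm, walls and floor 5 mm. A divider at y 0 makes two cells: at +y a flat grey clay house is glued in as the sample; the cell at -y, centred at x 0, y -51 mm, is for the cutter (98 by 97 mm inside, floor 5 mm above the origin). Origin: centre of the underside.
- fish_tray: Low fixed white plastic tray, 108 (x) by 210 (y) by 16 mm, walls and floor 5 mm. A divider at y 0 makes two cells: at +y a flat grey clay fish is glued in as the sample; the cell at -y, centred at x 0, y -51 mm, is for the cutter (98 by 97 mm inside, floor 5 mm above the origin). Origin: centre of the underside.
- case: Fixed empty wooden case, 128 (x) by 112 (y) mm, with a sliding cover. Inside 116 by 100 mm, floor 5 mm above the origin, 55 mm clear below the cover. Tops above the origin: side walls (y +-53 mm) 72 mm, front wall (-x, towards the robot) 66 mm, back wall 59 mm. Origin: centre of the underside.
- cover (a joint): Sliding cover of the case, m slid back along the case's +x: 0 shut, 0.100 fully back (stop), leaving the case open from x -58 to +42 mm. Starts 0 to 15 mm open; stays where left, about 1.2 N friction. Its top, 66 mm above the case's origin, has a dark grip bar 12 mm thick (x), 60 mm long (y), 20 mm tall, with its middle at case x = -38 mm + joint, y = 0.
- work_board: Fixed board covered with brown paper, 120 (x) by 240 (y) mm, top 6 mm above its origin (centre of the underside). Bare but for the round cutter: a free spot for setting a cutter aside.
- glaze_jar: Bystander: closed green glaze jar with a white cap, 64 mm in diameter, 95 mm tall, standing beyond the trays. Origin: centre of the underside.
- brush: Bystander: flat brush with a wooden handle, 200 mm long, lying beyond the trays. Origin: on its underside.

How it is judged:
By the outcome, as a careful person would: the job done as asked, in the order asked, and still so for the second after the job is handed in, with the robot touching nothing.
It also fails if it takes over 125 s, if anything falls off the work surface, if the arm or the gripper's body presses on something with over 40 N, if the wrist force passes 120 N, or if a joint passes its speed limit or range.

### The arm

A 6-joint arm with a two-finger parallel gripper is mounted at the origin on the work surface. World frame = base frame: x ahead of the robot, y to its left, z up, the work surface at z = 0. Lengths are in m, angles in rad, forces in N, time in s.
With the tool pointing down it reaches from about 0.35 to 0.975 m from the base axis. Payload 7.1 kg.
Tool frame: the origin (TCP) lies midway between the tips of the shut fingers; the grasp point (between the pads) lies arm.pinch_z behind it (arm.pinch_z is the distance from the TCP to the grasp point, in m); z points along the fingers, y is the line along which they close (so a half turn about z gives the same grasp; the last joint's range is limited). The gripper opens to 88 mm and grips with 3 to 60 N. Pads are 20 mm wide; open, the fingers measure 115 mm over their backs; the gripper's body (75 mm by 178 mm) begins 61 mm behind the grasp point.
Start: joints at [1.173, 0.423, 1.63, -0, 1.089, -0.019], TCP at [0.231, 0.581, 0.223] pointing down, gripper open.
Joint ranges: [-3, 3], [-0.9, 2.11], [0.09, 2.58], [-1.31, 4.45], [0.11, 2.69], [-2.54, 2.54]. Speed limits (rad/s): [2.39, 2.39, 3.01, 3.14, 3.14, 3.14].

### API

Orientations are given as a rotation vector (axis times angle).
In Python, from plant import state, viewer, job, finder, arm gives the robot as it stands. The module is installed in compiled form; this text tells all that it offers.
- The arm moves only by the tool play_rows, never from a script. Its argument "rows" is a list of rows, each a list of 7 numbers: the turn, a rotation vector about the tool's x, y, z in degrees, then the shift along the tool's x, y, z in mm, then the opening, from -1 (shut) to 1 (fully open). A call has 1 to 20 rows; each row shifts and turns the commanded pose from where the row before left it, along the tool's axes as they then stand; what a row does not reach is not made up. A row lasts 1/12 s, in which the tool goes at most 41.7 mm and 7.16 degrees, less where a joint would pass 70% of its speed; a pose out of reach is approached as far as the arm can. A call with a gripper value outside its range is refused whole. The fingers move at their own pace and stop on an object; "grip_force" is the grip in N (left out, the last holds). Time passes only in rows, so rows that do not move let the fingers close. It gives the time, the measured TCP pose, the force, the opening and the grip force at its end, in the units of the state.
- state(): the state, without advancing time (a new reading comes with each control period).
- viewer.get_image(name): name is "scene" or "top" or "wrist"; returns (picture, depth): 384x512x3 uint8, blue, green, red; 384x512 float32, m along the optical axis (not along the pixel's ray), 0 where there is no reading.
- viewer.camera_params(name): a dict with "mtx" (3x3 intrinsics, pixels), "eye" and "attitude" of the camera in the world. Camera axes: x right, y down, z forward; pixel columns grow to the right and rows downward; lengths in m; the calibration is good to about 2 mm. A picture is of the moment at which its call begins: read the wrist's pose just before it. camera_params takes no time and is no camera call; for the wrist camera it gives the pose at the moment of the call.
- job.finish_job(): hands the job in; it is judged then, once.
Trained networks look in the newest picture that a camera, given by its name, has taken for a name from the list of things; names that differ only in an ending like _2 or _b are one class to them, and where a whole thing is asked for, a point or a joint stands for the part that bears it (a point fixed in the world has none). Each returns a list of dicts, best first, with "p" (0 to 1); they miss things now and then, are a little off and sometimes report something else, mostly with a low value. They report only what shows in the picture. A call takes as long as a camera call.
- finder.trace(camera, query): "mask" (384x512 bool, what is visible of it) and "box" ([left, top, right, bottom] in pixels, round what is visible of it).
The state is a dict: "clock": time; "joint_pos": joint angles; "joint_velocities": joint speeds; "tau": joint torques, N m; "position": TCP position; "orientation": TCP orientation; "contact_force": force on the tool from outside, world axes, zero at the start; "ft_torque": the same for the moment, N m; "finger_gap": finger opening in m; "finger_force": force on a finger pad.
Only numpy, scipy, OpenCV 4.12 (cv2) and the standard library are available. Lean on these libraries where they do the work, as an engineer would, in place of code of your own. Each camera call takes 0.05 s, during which the arm holds its last target. There are 200 camera calls.

## Working session

There is one attempt and no reset: what is moved stays moved. The work goes in short steps, Python scripts to look and compute and a tool call to move; the robot and the scene stay as the last step left them, time stands still between calls to the robot, and variables do not carry over. Pictures are saved under pics/ and viewed, at most 14 in all, crops included, and the job is handed in when it is done.

Besides the shell and the picture viewer there is one more tool, called after ">>>" as name(argument=value, ...) on one line, values as JSON. play_rows: Moves the arm, as the interface text tells. Its arguments: {"type":"object","properties":{"rows":{"type":"array"},"grip_force":{"type":"number"}},"required":["rows"]}

```bash
mkdir -p pics; cat > h.py <<'E'
import numpy as np, cv2
from scipy.spatial.transform import Rotation as R
from plant import state, viewer, job, finder, arm
def cam(n):
    p=viewer.camera_params(n); a=np.array(p["attitude"],float)
    A=a if a.shape==(3,3) else R.from_rotvec(a).as_matrix()
    return np.array(p["mtx"]),np.array(p["eye"]),A
def pts(n,depth,mask=None):
    K,e,A=cam(n); v,u=np.nonzero((depth>0)&(mask if mask is not None else True)); d=depth[v,u]
    return (np.c_[(u-K[0,2])/K[0,0]*d,(v-K[1,2])/K[1,1]*d,d])@A.T+e
E
python3 - <<'E'
from h import *
s=state(); print({k:np.round(v,3) for k,v in s.items()}, arm.pinch_z)
for n in("scene","top"):
    print(n,viewer.camera_params(n))
    im,d=viewer.get_image(n); cv2.imwrite(f"pics/{n}0.png",im)
    for q in "house_cutter fish_cutter round_cutter house_tray fish_tray case cover work_board glaze_jar brush".split():
        for r in finder.trace(n,q)[:2]:
            P=pts(n,d,r["mask"])
            if len(P): print(q,round(r["p"],2),np.round(r["box"]),"med",np.round(np.median(P,0),3),"lo",np.round(np.percentile(P,2,axis=0),3),"hi",np.round(np.percentile(P,98,axis=0),3))
E
```

```text
{'clock': np.float64(0.0), 'joint_pos': array([ 1.173,  0.424,  1.631,  0.   ,  1.089, -0.019]), 'joint_velocities': array([-0.002, -0.   , -0.001,  0.001, -0.   , -0.001]), 'tau': array([ 2.0000e-03, -5.4464e+01, -2.7366e+01,  6.4000e-02,  2.3000e-02,
       -0.0000e+00]), 'position': array([0.231, 0.58 , 0.222]), 'orientation': array([-5.910e-01, -3.085e+00,  2.000e-03]), 'contact_force': array([-0.585, -0.72 ,  0.056]), 'ft_torque': array([ 0.025, -0.039, -0.05 ]), 'finger_force': np.float64(0.0), 'finger_gap': np.float64(0.088)} 0.0187
scene {'mtx': array([[390.94576381,   0.        , 256.53842739],
       [  0.        , 390.94576381, 197.67140067],
       [  0.        ,   0.        ,   1.        ]]), 'eye': array([0.89877739, 0.4821964 , 1.00649256]), 'attitude': array([-0.72776981, -2.81663486,  0.78179536])}
house_cutter 0.74 [239. 184. 258. 211.] med [ 0.644 -0.049  0.023] lo [ 0.613 -0.085  0.006] hi [ 0.666 -0.023  0.057]
fish_cutter 0.62 [324. 267. 347. 289.] med [0.565 0.279 0.023] lo [0.522 0.251 0.009] hi [0.593 0.299 0.058]
fish_cutter 0.38 [233.  88. 283. 140.] med [ 
[... 1899 characters left out ...]
.091  0.022] hi [ 0.483 -0.033  0.06 ]
house_tray 0.89 [ 62. 188. 156. 243.] med [0.554 0.346 0.008] lo [0.499 0.225 0.003] hi [0.612 0.429 0.019]
house_tray 0.65 [155. 103. 188. 142.] med [0.763 0.174 0.095] lo [0.741 0.15  0.019] hi [0.795 0.204 0.099]
case 0.69 [363. 234. 428. 296.] med [ 0.459 -0.311  0.067] lo [ 0.395 -0.372  0.004] hi [ 0.523 -0.26   0.087]
cover 0.74 [377. 230. 426. 291.] med [ 0.465 -0.318  0.067] lo [ 0.407 -0.362  0.064] hi [ 0.524 -0.275  0.087]
work_board 0.56 [194. 235. 300. 295.] med [0.445 0.024 0.007] lo [ 0.39  -0.106  0.004] hi [0.506 0.126 0.011]
brush 0.65 [351.  84. 376. 167.] med [ 0.748 -0.252  0.019] lo [ 0.679 -0.278  0.009] hi [ 0.862 -0.236  0.023]
```

```bash
python3 - <<'E'
from h import *
im,d=viewer.get_image("top"); ims,ds=viewer.get_image("scene")
cv2.imwrite("pics/top1.png",cv2.resize(im[70:310,40:440],(800,480),interpolation=cv2.INTER_CUBIC))
D={"top":d,"scene":ds}
for n in D:
    for q in "house_cutter fish_cutter round_cutter house_tray fish_tray case cover work_board".split():
        r=finder.trace(n,q)[0]; P=pts(n,D[n],r["mask"])
        zr={"house_cutter":.045,"fish_cutter":.045,"round_cutter":.045,"cover":.078}.get(q)
        if zr:
            T=P[P[:,2]>zr]; print(n,q,"top part mean",np.round(T.mean(0),4),np.round(np.ptp(T,axis=0),3),len(T), "z",np.round(np.median(T[:,2]),4))
            P=P[(P[:,2]>.017)] if q!="cover" else T
        rect=cv2.minAreaRect((P[:,:2]*1000).astype(np.float32)); print(n,q,np.round(rect[0],1),np.round(rect[1],1),round(rect[2],1))
E
```

```text
top house_cutter top part mean [ 0.6378 -0.0563  0.0569] [0.019 0.02  0.015] 76 z 0.0572
top house_cutter [637.9 -55.9] [54.9 60.8] 10.7
top fish_cutter top part mean [0.5572 0.2741 0.0561] [0.02  0.019 0.016] 79 z 0.0569
top fish_cutter [554.8 277.2] [78.1 56.4] 11.4
top round_cutter top part mean [ 0.4538 -0.0617  0.0578] [0.021 0.02  0.017] 81 z 0.0583
top round_cutter [453.3 -63.6] [63.3 62.2] 44.9
top house_tray [554.9 327.7] [108.3 212.1] 6.9
top fish_tray [630.3  -7. ] [108.1 209.9] 5.9
top case [ 455.  -332.2] [145.7 143.5] 3.7
top cover top part mean [ 0.4251 -0.3187  0.0862] [0.015 0.06  0.013] 188 z 0.0866
top cover [ 424.7 -319.6] [12.4 59.9] 2.6
top work_board [448.7  10.2] [241.4 121.9] 88.2
scene house_cutter top part mean [ 0.6405 -0.055   0.0538] [0.02  0.023 0.012] 49 z 0.0548
scene house_cutter [639.5 -55.6] [59.  62.2] 16.6
scene fish_cutter top part mean [0.5595 0.2764 0.0547] [0.02  0.021 0.015] 62 z 0.0553
scene fish_cutter [556.8 274.8] [80.9 53.8] 6.9
scene round_cutter top part mean [ 0.4554 -0.061   0.0545] [0.02  0.023 0.017] 45 z 0.055
scene round_cutter [453.7 -63.1] [66.1 61.8] 58.2
scene house_tray [551.  325.5] [118.2 209.8] 6.6
scene fish_tray [627.8  -8.9] [117.3 212.9] 5.2
scene case [ 462.6 -355.3] [133.8 192. ] 2.9
scene cover top part mean [ 0.4263 -0.3184  0.0844] [0.017 0.064 0.012] 68 z 0.0845
scene cover [ 424.7 -320.6] [14.5 63.3] 3.0
scene work_board [446.2   9.9] [242.4 125.4] 88.5
```

View pics/top1.png

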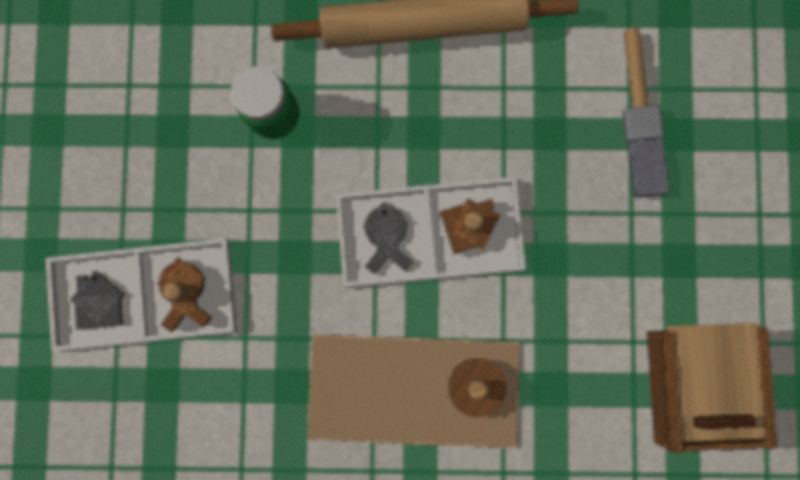

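The top view shows the house tray at left (clay house about (100,295), fish cutter about (180,290)). The fish tray is in the centre (clay fish (388,235), house cutter (470,225)), with the round cutter at (477,388) on the board and the case at lower right with its grip bar at (724,421). I'll turn the tool to match the trays and look with the wrist camera over the house tray.

>>> play_rows(rows=[[0, 0, 7, 0, 0, 0, 0], [0, 0, 7, 0, 0, 0, 0], [0, 0, 7, 0, 0, 0, 0], [0, 0, 7, 0, 0, 0, 0], [0, 0, 7, 0, 0, 0, 0], [0, 0, 7, 0, 0, 0, 0], [0, 0, 7, 0, 0, 0, 0], [0, 0, 7, 0, 0, 0, 0], [0, 0, 6, 0, 0, 0, 0]])

```text
clock: 2.75
position: [0.2311, 0.5807, 0.2226]
orientation: [2.103, 2.334, -0.0]
contact_force: [-0.8, 0.2, -0.3]
finger_gap: 0.0442
finger_force: 0.0
```

>>> play_rows(rows=[[0, 0, 0, -25, 22, 0, 0], [0, 0, 0, -25, 22, 0, 0], [0, 0, 0, -25, 22, 0, 0], [0, 0, 0, -25, 22, 0, 0], [0, 0, 0, -25, 22, 0, 0], [0, 0, 0, -25, 22, 0, 0], [0, 0, 0, -25, 22, 0, 0], [0, 0, 0, -25, 22, 0, 0], [0, 0, 0, -25, 22, 0, 0], [0, 0, 0, -25, 22, 0, 0], [0, 0, 0, -25, 22, 0, 0], [0, 0, 0, -25, 22, 0, 0], [0, 0, 0, -25, 22, 0, 0], [0, 0, 0, 0, 0, 0, 0], [0, 0, 0, 0, 0, 0, 0]])

```text
clock: 4.0
position: [0.552, 0.2878, 0.2225]
orientation: [-2.1, -2.337, 0.0]
contact_force: [0.0, -0.8, -0.3]
finger_gap: 0.0445
finger_force: 0.0
```

```bash
cat >> h.py <<'E'
def tool():
    s=state(); M=R.from_rotvec(s["orientation"]).as_matrix(); return s["position"],M,np.degrees(np.arctan2(M[1,1],M[0,1]))
def go(target,yaw=None):
    "tool-frame shift (mm) to a world point, after the turn (deg about tool z) to yaw"
    p,M,psi=tool(); t=0 if yaw is None else -(((yaw-psi+90)%180)-90)
    M2=M@R.from_euler("z",t,degrees=True).as_matrix()
    print("turn",round(t,1),"shift",np.round(M2.T@(np.array(target)-p)*1000,1),"psi",round(psi,2),"tilt",np.round(M[:2,2],4),"pos",np.round(p,4))
def look(n,qs,zr,name=None):
    im,d=viewer.get_image(n)
    if name: cv2.imwrite(f"pics/{name}.png",im)
    for q,(lo,hi) in zip(qs,zr):
        for r in finder.trace(n,q)[:2]:
            P=pts(n,d,r["mask"]); P=P[(P[:,2]>lo)&(P[:,2]<hi)]
            if len(P)<20: print(q,round(r["p"],2),"few"); continue
            c,wh,a=cv2.minAreaRect((P[:,:2]*1000).astype(np.float32))
            print(q,round(r["p"],2),"box",np.round(r["box"]),"mean",np.round(P.mean(0)*1000,1),"zmed",round(np.median(P[:,2])*1000,1),"rect",np.round(c,1),np.round(wh,1),round(a,1))
    return im,d
E
python3 - <<'E'
from h import *
go([.558,.275,.222]); print(cam("wrist")[1])
look("wrist",["fish_cutter","fish_cutter","house_tray"],[(.045,.07),(.018,.03),(.0,.025)],"w1")
E
```

```text
turn 0 shift [-13.3   4.6   0.5] psi 6.12 tilt [-0.0002  0.0001] pos [0.552  0.2878 0.2225]
[0.54546053 0.35466283 0.38489359]
fish_cutter 0.79 box [218. 164. 286. 211.] mean [555.9 279.6  55.6] zmed 56.4 rect [556.2 278.6] [20.7 20.9] 55.2
fish_cutter 0.79 box [218. 164. 286. 211.] mean [554.4 280.1  23.3] zmed 23.3 rect [554.8 278.2] [82.  56.4] 8.8
house_tray 0.71 box [206.  46. 306. 228.] mean [551.8 345.3   8.8] zmed 6.0 rect [553.7 326.4] [114.5 216.7] 7.2
```

View pics/w1.png

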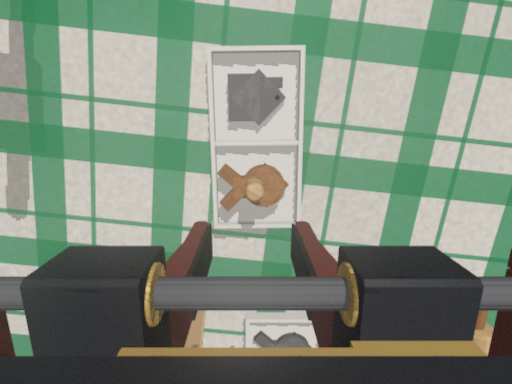

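The wrist picture shows the clay house at (258,97) and the fish cutter at (255,186), nose to the right (+x) and nearly aligned with the tray. Handle-top height agrees in all three views (55–57 mm). I'll work out the grasp shift.

```bash
python3 - <<'E'
from h import *
go([.5575,.2768,.0265])
E
```

```text
turn 0 shift [-13.8   6.  196.1] psi 6.37 tilt [-0.0004 -0.    ] pos [0.5501 0.2899 0.2226]
```

>>> play_rows(rows=[[0, 0, 0, -13, 5, 20, 0], [0, 0, 0, 0, 0, 30, 0], [0, 0, 0, 0, 0, 30, 0], [0, 0, 0, 0, 0, 30, 0], [0, 0, 0, 0, 0, 30, 0], [0, 0, 0, 0, 0, 20, 0], [0, 0, 0, 0, 0, 15, 0], [0, 0, 0, 0, 0, 11, 0], [0, 0, 0, 0, 0, 10, 0], [0, 0, 0, 0, 0, 0, 0], [0, 0, 0, 0, 0, 0, -1], [0, 0, 0, 0, 0, 0, -1], [0, 0, 0, 0, 0, 0, -1], [0, 0, 0, 0, 0, 0, -1], [0, 0, 0, 0, 0, 0, -1], [0, 0, 0, 0, 0, 0, -1]], grip_force=25)

```text
clock: 5.53
position: [0.558, 0.2769, 0.0277]
orientation: [2.096, 2.34, 0.002]
contact_force: [-1.8, 0.9, 6.8]
finger_gap: 0.0216
finger_force: 25.0
```

```bash
cat >> h.py <<'E'
import json,os
def cmd(rows=None,init=None):
    "commanded pose x,y,z (mm), psi (deg): add sums [turn,dx,dy,dz] of moves"
    c=init or json.load(open("cmd.json"))
    for t,dx,dy,dz in rows or []:
        c[3]-=t; a=np.radians(c[3]); c[0]+=-np.sin(a)*dx+np.cos(a)*dy; c[1]+=np.cos(a)*dx+np.sin(a)*dy; c[2]-=dz
    json.dump(c,open("cmd.json","w")); print("cmd",np.round(c,1)); return c
def to(x,y,z,yaw=None):
    c=cmd(); t=0 if yaw is None else c[3]-yaw; a=np.radians(c[3]-t); d=np.array([x-c[0],y-c[1]])
    print("turn",round(t,1),"shift",np.round([-np.sin(a)*d[0]+np.cos(a)*d[1],np.cos(a)*d[0]+np.sin(a)*d[1],c[2]-z],1))
E
python3 - <<'E'
from h import *
cmd([[62,0,0,0],[0,-325,286,0],[0,-13,5,196]],[231,581,223,68.3])
s=state(); print(s["position"],s["contact_force"],s["finger_gap"],s["finger_force"])
cmd([[0,0,0,-100]]); to(448,72,126.5)
E
```

```text
cmd [557.3 277.   27.    6.3]
[0.55796266 0.27691355 0.02770308] [-1.80007639  0.86589511  6.83927092] 0.021556005417022774 25.002851486206055
cmd [557.3 277.  127.    6.3]
cmd [557.3 277.  127.    6.3]
turn 0 shift [-191.7 -131.2    0.5]
```

>>> play_rows(rows=[[0, 0, 0, 0, 0, -10, -1], [0, 0, 0, 0, 0, -20, -1], [0, 0, 0, 0, 0, -30, -1], [0, 0, 0, 0, 0, -40, -1], [0, 0, 0, -12, -8, 0, -1], [0, 0, 0, -24, -16, 0, -1], [0, 0, 0, -24, -17, 0, -1], [0, 0, 0, -24, -17, 0, -1], [0, 0, 0, -24, -17, 0, -1], [0, 0, 0, -24, -16, 0, -1], [0, 0, 0, -24, -16, 0, -1], [0, 0, 0, -24, -16, 0, -1], [0, 0, 0, -12, -8, 0, -1], [0, 0, 0, 0, 0, 40, -1], [0, 0, 0, 0, 0, 30, -1], [0, 0, 0, 0, 0, 15, -1], [0, 0, 0, 0, 0, 8, -1], [0, 0, 0, 0, 0, 4, -1], [0, 0, 0, 0, 0, 0, -1], [0, 0, 0, 0, 0, 0, -1]])

```text
clock: 7.2
position: [0.4489, 0.0716, 0.0304]
orientation: [2.095, 2.34, 0.001]
contact_force: [0.5, 0.8, -1.4]
finger_gap: 0.0216
finger_force: 25.0
```

```bash
python3 - <<'E'
from h import *
cmd([[0,-192,-131,97]])
s=state(); print(s["position"],s["contact_force"],s["finger_gap"],s["finger_force"])
look("scene",["fish_cutter","fish_cutter"],[(.045,.08),(.018,.035)])
E
```

```text
cmd [448.2  71.8  30.    6.3]
[0.44891572 0.07159106 0.03040016] [ 0.5268641   0.78535873 -1.39770359] 0.021649160607991578 24.999775886535645
fish_cutter 0.56 few
fish_cutter 0.56 box [316. 197. 338. 211.] mean [452.5  84.3  24.7] zmed 24.9 rect [449.4  85.7] [27.7 84.2] 84.8
```

>>> play_rows(rows=[[0, 0, 0, 0, 0, 1, -1], [0, 0, 0, 0, 0, 1, -1], [0, 0, 0, 0, 0, 0, -1], [0, 0, 0, 0, 0, 0, -1]])

```text
clock: 7.68
position: [0.4489, 0.0716, 0.0287]
orientation: [2.095, 2.339, 0.002]
contact_force: [-2.1, -0.1, 11.8]
finger_gap: 0.0217
finger_force: 25.0
```

>>> play_rows(rows=[[0, 0, 0, 0, 0, 0, -0.4], [0, 0, 0, 0, 0, 0, 0], [0, 0, 0, 0, 0, 0, 0], [0, 0, 0, 0, 0, 0, 0], [0, 0, 0, 0, 0, -4, 0], [0, 0, 0, 0, 0, -15, 0], [0, 0, 0, 0, 0, -35, 0], [0, 0, 0, 0, 0, -40, 0], [0, 0, 0, 0, 0, -40, 0], [0, 0, 0, 0, 0, -40, 0], [0, 0, 0, -25, 30, 0, 0], [0, 0, 0, -25, 30, 0, 0], [0, 0, 0, -25, 30, 0, 0], [0, 0, 0, -25, 30, 0, 0], [0, 0, 0, -25, 30, 0, 0], [0, 0, 0, -25, 30, 0, 0], [0, 0, 0, 0, 0, 0, 0], [0, 0, 0, 0, 0, 0, 0]])

```text
clock: 9.18
position: [0.6443, -0.0591, 0.201]
orientation: [-2.098, -2.338, 0.001]
contact_force: [-1.3, -0.1, -0.4]
finger_gap: 0.0439
finger_force: 0.0
```

```bash
python3 - <<'E'
from h import *
cmd([[0,0,0,2],[0,0,0,-174],[0,-150,180,0]]); print(tool())
look("wrist",["house_cutter","house_cutter","fish_tray","fish_cutter","fish_cutter"],[(.045,.07),(.018,.03),(.0,.025),(.045,.07),(.018,.035)],"w2")
look("scene",["house_cutter","fish_cutter","fish_cutter","fish_tray"],[(.045,.07),(.045,.07),(.018,.035),(0,.025)],"s2")
look("top",["fish_cutter","fish_cutter"],[(.045,.07),(.018,.035)])
E
```

```text
cmd [643.6 -57.6 202.    6.3]
(array([ 0.64427147, -0.0590612 ,  0.20102426]), array([[-1.07803355e-01,  9.94172028e-01, -6.44908155e-04],
       [ 9.94172220e-01,  1.07803449e-01,  1.11700973e-04],
       [ 1.80573306e-04, -6.29108033e-04, -9.99999786e-01]]), np.float64(6.188710665414677))
house_cutter 0.64 box [218. 148. 272. 206.] mean [637.3 -53.7  55.9] zmed 56.5 rect [637.3 -54.7] [20.8 20.9] 62.8
house_cutter 0.64 box [218. 148. 272. 206.] mean [636.6 -48.6  23.6] zmed 23.6 rect [637.7 -54.7] [58.6 64.4] 18.3
fish_tray 0.58 box [192.  22. 297. 226.] mean [626.7   9.7   9.4] zmed 6.6 rect [628.6  -6.3] [114.6 221. ] 6.4
fish_tray 0.3 box [ 23.   0. 118.  64.] mean [451.2  69.6  22.6] zmed 24.2 rect [447.2  72.8] [82.7 56.4] 10.0
fish_cutter 0.57 box [ 22.   1. 114.  65.] mean [451.3  71.5  56. ] zmed 57.5 rect [449.   72.1] [21.9 20.4] 68.9
fish_cutter 0.57 box [ 22.   1. 114.  65.] mean [451.2  71.   24.9] zmed 24.9 rect [447.5  72.7] [83.2 56.9] 10.6
house_cutter 0.82 box [234. 188. 259. 209.] mean [640.8 -55.5  54.2] zmed 54.7 rect [640.8 -56.4] [18.4 17.5] 61.9
fish_cutter 0.54 box [314. 191. 337. 212.] mean [452.3  71.9  54.8] zmed 55.2 rect [451.7  70.9] [19.1 19.6] 61.1
fish_cutter 0.54 box [314. 191. 337. 212.] mean [452.   73.2  23.7] zmed 23.7 rect [450.6  70. ] [78.1 53.2] 7.5
fish_tray 0.65 box [223. 178. 294. 247.] mean [629.5   3.8   8.7] zmed 7.2 rect [628.4  -9.8] [114.4 213.8] 5.8
fish_tray 0.25 box [277. 156. 350. 229.] mean [451.2  22.2   5.8] zmed 5.7 rect [448.    8.7] [240.2 122.1] 88.2
fish_cutter 0.72 box [206. 248. 218. 282.] mean [446.9  75.5  58.3] zmed 57.9 rect [447.   76.1] [19.1  9.2] 36.9
fish_cutter 0.72 box [206. 248. 218. 282.] mean [449.2  86.   25. ] zmed 24.9 rect [445.8  84.6] [65.9 19.2] 10.2
```

View pics/w2.png

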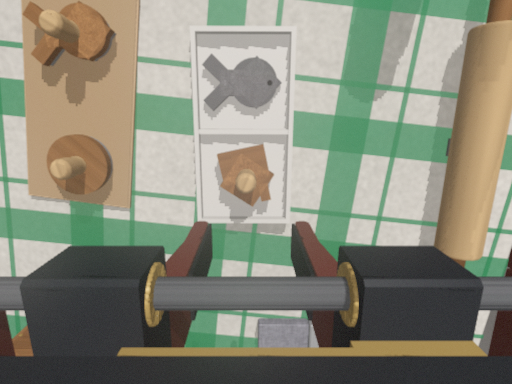

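The wrist picture shows the house cutter's handle at (246,180), its block turned relative to the fish tray, with the fish cutter on the board at upper left (52,22). I'll zoom in on the house's outline.

```bash
python3 - <<'E'
import cv2,numpy as np
a=cv2.imread("pics/w2.png")[140:220,195:295]; b=cv2.imread("pics/w1.png")[60:140,210:310]
cv2.imwrite("pics/z2.png",cv2.resize(np.hstack([a,b]),(800,320),interpolation=cv2.INTER_CUBIC))
E
```

```text
(no output)
```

View pics/z2.png

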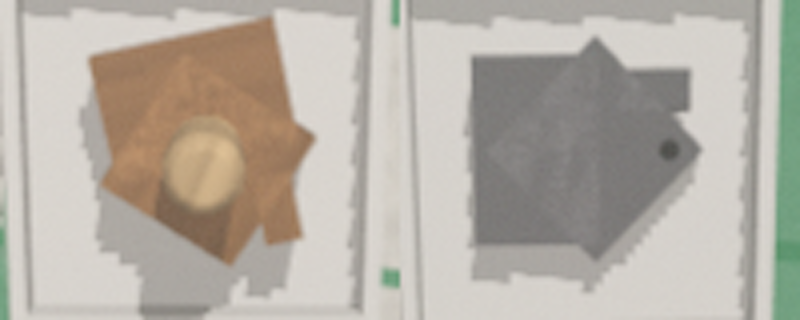

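The cutter's base edge is at image top and its gable points down, so the gable yaw is about −72°, while the sample's is about +7°. I'll turn the cutter 79° on the way. First the grasp.

```bash
python3 - <<'E'
from h import *
to(637.5,-55.3,27)
E
```

```text
cmd [643.6 -57.6 202.    6.3]
turn 0 shift [  2.9  -5.8 175. ]
```

>>> play_rows(rows=[[0, 0, 0, 3, -6, 20, 0], [0, 0, 0, 0, 0, 30, 0], [0, 0, 0, 0, 0, 30, 0], [0, 0, 0, 0, 0, 30, 0], [0, 0, 0, 0, 0, 25, 0], [0, 0, 0, 0, 0, 18, 0], [0, 0, 0, 0, 0, 12, 0], [0, 0, 0, 0, 0, 10, 0], [0, 0, 0, 0, 0, 0, 0], [0, 0, 0, 0, 0, 0, -1], [0, 0, 0, 0, 0, 0, -1], [0, 0, 0, 0, 0, 0, -1], [0, 0, 0, 0, 0, 0, -1], [0, 0, 0, 0, 0, 0, -1]], grip_force=25)

```text
clock: 11.05
position: [0.6382, -0.0557, 0.0279]
orientation: [2.095, 2.339, 0.002]
contact_force: [-0.2, 0.6, 5.3]
finger_gap: 0.0217
finger_force: 25.0
```

```bash
python3 - <<'E'
from h import *
cmd([[0,3,-6,175],[0,0,0,-100]])
to(560,276.3,127,6.3-78)
to(560,276.3,127,6.3+79)
for n,q in (("top","house_tray"),("top","fish_tray"),("scene","house_tray"),("scene","fish_tray")):
    im,d=viewer.get_image(n); P=pts(n,d,cv2.dilate(finder.trace(n,q)[0]["mask"].astype(np.uint8),np.ones((3,3)))>0); P=P[(P[:,2]>.012)&(P[:,2]<.019)]
    c,wh,a=cv2.minAreaRect((P[:,:2]*1000).astype(np.float32)); print(n,q,len(P),np.round(c,1),np.round(wh,1),round(a,1))
E
```

```text
cmd [637.3 -55.3 127.    6.3]
cmd [637.3 -55.3 127.    6.3]
turn 78.0 shift [  30.7 -339.1    0. ]
cmd [637.3 -55.3 127.    6.3]
turn -79.0 shift [104.2 324.1   0. ]
top house_tray 1220 [555.  327.3] [108.4 211.2] 6.7
top fish_tray 481 [623.6  62.2] [108.2  71.1] 5.2Traceback (most recent call last):
  File "<stdin>", line 6, in <module>
IndexError: list index out of range
```

>>> play_rows(rows=[[0, 0, 0, 0, 0, -10, -1], [0, 0, 0, 0, 0, -20, -1], [0, 0, 0, 0, 0, -30, -1], [0, 0, 0, 0, 0, -40, -1], [0, 0, -7, 0, 0, 0, -1], [0, 0, -7, 0, 0, 0, -1], [0, 0, -7, 0, 0, 0, -1], [0, 0, -7, 0, 0, 0, -1], [0, 0, -7, 0, 0, 0, -1], [0, 0, -7, 0, 0, 0, -1], [0, 0, -7, 0, 0, 0, -1], [0, 0, -7, 0, 0, 0, -1], [0, 0, -7, 0, 0, 0, -1], [0, 0, -7, 0, 0, 0, -1], [0, 0, -7, 0, 0, 0, -1], [0, 0, -2, 0, 0, 0, -1], [0, 0, 0, 0, 0, 0, -1]])

```text
clock: 12.77
position: [0.637, -0.0556, 0.127]
orientation: [-0.127, -3.139, -0.0]
contact_force: [0.6, -0.3, -1.5]
finger_gap: 0.0215
finger_force: 25.0
```

>>> play_rows(rows=[[0, 0, 0, 8, 27, 0, -1], [0, 0, 0, 8, 27, 0, -1], [0, 0, 0, 8, 27, 0, -1], [0, 0, 0, 8, 27, 0, -1], [0, 0, 0, 9, 27, 0, -1], [0, 0, 0, 9, 27, 0, -1], [0, 0, 0, 9, 27, 0, -1], [0, 0, 0, 9, 27, 0, -1], [0, 0, 0, 9, 27, 0, -1], [0, 0, 0, 9, 27, 0, -1], [0, 0, 0, 9, 27, 0, -1], [0, 0, 0, 9, 27, 0, -1], [0, 0, 0, 0, 0, 0, -1], [0, 0, 0, 0, 0, 0, -1]])

```text
clock: 13.93
position: [0.5596, 0.2771, 0.1268]
orientation: [-0.127, -3.139, 0.0]
contact_force: [-0.4, -1.0, -1.9]
finger_gap: 0.0215
finger_force: 25.0
```

```bash
python3 - <<'E'
from h import *
cmd([[-79,0,0,0],[0,104,324,0]]); p,M,psi=tool(); print(p,psi,state()["finger_gap"])
look("scene",["house_cutter","house_tray"],[(.1,.2),(0,.025)],"s3")
look("wrist",["house_cutter","house_tray"],[(.1,.2),(0,.025)],"w3")
E
```

```text
cmd [560.2 276.2 127.   85.3]
[0.55961435 0.27705927 0.1268327 ] 85.37732590071617 0.021509116438367323
house_cutter 0.5 box [330. 257. 349. 281.] mean [577.  283.2 122.7] zmed 121.7 rect [577.9 281.8] [34.8 55.8] 13.5
house_tray 0.66 box [302. 255. 393. 343.] mean [559.2 339.6   8. ] zmed 6.3 rect [552.2 324. ] [117.  216.9] 6.7
house_cutter 0.95 box [196. 178. 304. 277.] mean [547.8 276.1 130. ] zmed 122.4 rect [558.6 277.8] [55.8 56.9] 7.2
house_cutter 0.53 few
house_tray 0.67 box [178.  94. 432. 245.] mean [543.8 347.1   8.8] zmed 5.9 rect [557.5 329.5] [116.1 223.3] 6.5
```

View pics/w3.png

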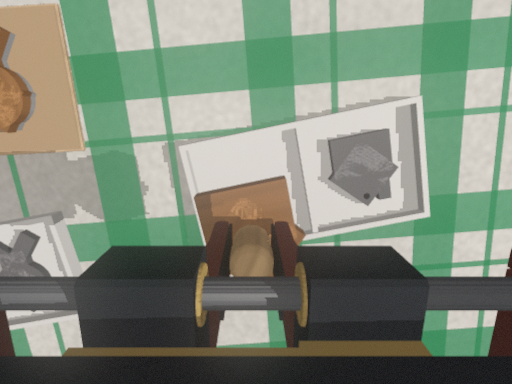

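The wrist picture shows the held house cutter at (245,225), its edges parallel to the clay sample at (360,165) and over the empty cell. Lowering now.

>>> play_rows(rows=[[0, 0, 0, 0, 0, 30, -1], [0, 0, 0, 0, 0, 30, -1], [0, 0, 0, 0, 0, 20, -1], [0, 0, 0, 0, 0, 12, -1], [0, 0, 0, 0, 0, 5, -1], [0, 0, 0, 0, 0, 1, -1], [0, 0, 0, 0, 0, 1, -1], [0, 0, 0, 0, 0, 0, -1], [0, 0, 0, 0, 0, 0, -1]])

```text
clock: 14.98
position: [0.561, 0.2761, 0.0286]
orientation: [0.129, 3.137, 0.001]
contact_force: [-0.1, 0.6, -2.3]
finger_gap: 0.0218
finger_force: 25.0
```

>>> play_rows(rows=[[0, 0, 0, 0, 0, 0.5, -1], [0, 0, 0, 0, 0, 0.5, -1], [0, 0, 0, 0, 0, 0.5, -1], [0, 0, 0, 0, 0, 0, -1], [0, 0, 0, 0, 0, 0, -1]])

```text
clock: 15.4
position: [0.5609, 0.2761, 0.0277]
orientation: [0.129, 3.138, 0.001]
contact_force: [-1.7, -1.8, 8.2]
finger_gap: 0.0216
finger_force: 25.0
```

```bash
python3 - <<'E'
from h import *
cmd([[0,0,0,100.5],[0,0,0,-110]])
to(448.2,71.8,28,6.3)
E
```

```text
cmd [560.2 276.2 136.5  85.3]
cmd [560.2 276.2 136.5  85.3]
turn 79.0 shift [-190.9 -133.7  108.5]
```

>>> play_rows(rows=[[0, 0, 0, 0, 0, 0, -0.4], [0, 0, 0, 0, 0, 0, 0], [0, 0, 0, 0, 0, 0, 0], [0, 0, 0, 0, 0, 0, 0], [0, 0, 0, 0, 0, -5, 0], [0, 0, 0, 0, 0, -15, 0], [0, 0, 0, 0, 0, -30, 0], [0, 0, 0, 0, 0, -30, 0], [0, 0, 0, 0, 0, -30, 0]])

```text
clock: 16.15
position: [0.5599, 0.2756, 0.1372]
orientation: [-0.129, -3.138, 0.001]
contact_force: [0.8, 0.1, -0.5]
finger_gap: 0.0441
finger_force: 0.0
```

>>> play_rows(rows=[[0, 0, 7, 0, 0, 0, 0], [0, 0, 7, 0, 0, 0, 0], [0, 0, 7, 0, 0, 0, 0], [0, 0, 7, 0, 0, 0, 0], [0, 0, 7, 0, 0, 0, 0], [0, 0, 7, 0, 0, 0, 0], [0, 0, 7, 0, 0, 0, 0], [0, 0, 7, 0, 0, 0, 0], [0, 0, 7, 0, 0, 0, 0], [0, 0, 7, 0, 0, 0, 0], [0, 0, 7, 0, 0, 0, 0], [0, 0, 2, 0, 0, 0, 0]])

```text
clock: 17.15
position: [0.5602, 0.2758, 0.1364]
orientation: [2.103, 2.333, 0.0]
contact_force: [-0.2, 0.2, 0.3]
finger_gap: 0.0439
finger_force: 0.0
```

>>> play_rows(rows=[[0, 0, 0, -24, -17, 0, 0], [0, 0, 0, -24, -17, 0, 0], [0, 0, 0, -24, -17, 0, 0], [0, 0, 0, -24, -17, 0, 0], [0, 0, 0, -24, -17, 0, 0], [0, 0, 0, -24, -17, 0, 0], [0, 0, 0, -24, -17, 0, 0], [0, 0, 0, -23, -15, 0, 0], [0, 0, 0, 0, 0, 30, 0], [0, 0, 0, 0, 0, 30, 0], [0, 0, 0, 0, 0, 20, 0], [0, 0, 0, 0, 0, 15, 0], [0, 0, 0, 0, 0, 8, 0], [0, 0, 0, 0, 0, 5, 0], [0, 0, 0, 0, 0, 0, 0], [0, 0, 0, 0, 0, 0, -1], [0, 0, 0, 0, 0, 0, -1], [0, 0, 0, 0, 0, 0, -1], [0, 0, 0, 0, 0, 0, -1], [0, 0, 0, 0, 0, 0, -1]], grip_force=25)

```text
clock: 18.82
position: [0.4486, 0.0714, 0.0289]
orientation: [2.095, 2.339, 0.002]
contact_force: [-0.7, 0.1, 5.5]
finger_gap: 0.022
finger_force: 25.0
```

```bash
python3 - <<'E'
from h import *
cmd([[79,-191,-134,108]])
cmd([[0,0,0,-100]]); to(634.8,-57.8,128.5,3.3)
look("top",["house_cutter","fish_tray","house_cutter"],[(.045,.07),(0,.025),(.018,.03)])
E
```

```text
cmd [447.9  71.6  28.5   6.3]
cmd [447.9  71.6 128.5   6.3]
cmd [447.9  71.6 128.5   6.3]
turn 3.0 shift [-140.   179.1    0. ]
house_cutter 0.56 box [120. 199. 143. 230.] mean [563.7 275.3  56. ] zmed 57.0 rect [563.7 276.3] [19.5 20.1] 37.9
house_cutter 0.17 few
fish_tray 0.61 box [208. 157. 302. 211.] mean [630.5  -7.8   9. ] zmed 7.2 rect [630.8  -8.7] [111.5 214.2] 4.8
fish_tray 0.27 box [360. 232. 426. 297.] mean [ 453.2 -262.    14.6] zmed 14.9 rect [ 455.6 -261.7] [125.8   2.3] 2.9
house_cutter 0.56 box [120. 199. 143. 230.] mean [559.1 275.6  24.4] zmed 24.4 rect [562.8 276.8] [61.4 55.8] 6.7
house_cutter 0.17 box [208. 156. 304. 211.] mean [629.1  -5.5  19. ] zmed 18.8 rect [630.5  -7.2] [108.  209.1] 5.9
```

>>> play_rows(rows=[[0, 0, 0, 0, 0, -10, -1], [0, 0, 0, 0, 0, -20, -1], [0, 0, 0, 0, 0, -30, -1], [0, 0, 0, 0, 0, -40, -1], [0, 0, 3, 0, 0, 0, -1], [0, 0, 0, -20, 25, 0, -1], [0, 0, 0, -20, 25, 0, -1], [0, 0, 0, -20, 25, 0, -1], [0, 0, 0, -20, 26, 0, -1], [0, 0, 0, -20, 26, 0, -1], [0, 0, 0, -20, 26, 0, -1], [0, 0, 0, -20, 26, 0, -1], [0, 0, 0, 0, 0, 0, -1], [0, 0, 0, 0, 0, 0, -1]])

```text
clock: 20.18
position: [0.6352, -0.0591, 0.1284]
orientation: [2.158, 2.283, 0.0]
contact_force: [-0.9, -0.4, -1.3]
finger_gap: 0.0216
finger_force: 25.0
```

```bash
python3 - <<'E'
from h import *
cmd([[3,-140,179,0]]); print(tool()[0],tool()[2],state()["finger_gap"])
look("wrist",["fish_cutter","fish_tray"],[(.1,.14),(0,.025)],"w4")
E
```

```text
cmd [634.7 -57.8 128.5   3.3]
[ 0.63524011 -0.05912009  0.12837311] 3.2022186850037415 0.021597311208489813
fish_cutter 0.66 box [173. 190. 321. 273.] mean [632.5 -44.6 123. ] zmed 123.3 rect [631.6 -50. ] [47.2 83.1] 70.7
fish_tray 0.97 box [176.   0. 313. 242.] mean [625.5  23.1   8.3] zmed 5.6 rect [628.  -3.] [115.6 205.3] 6.5
```

View pics/w4.png

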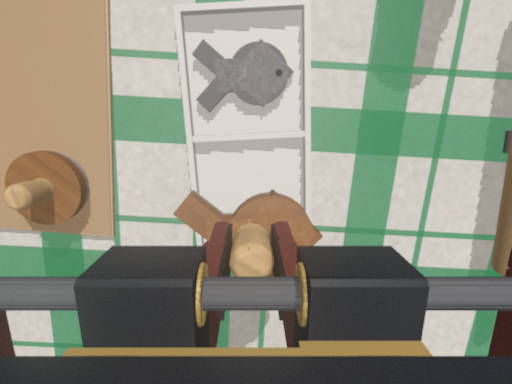

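The fish cutter hangs over the empty cell, nose right at (320,237) and tail at (180,215), in line with the clay fish at (245,75). Lowering.

>>> play_rows(rows=[[0, 0, 0, 0, 0, 30, -1], [0, 0, 0, 0, 0, 30, -1], [0, 0, 0, 0, 0, 20, -1], [0, 0, 0, 0, 0, 12, -1], [0, 0, 0, 0, 0, 5, -1], [0, 0, 0, 0, 0, 1, -1], [0, 0, 0, 0, 0, 1, -1], [0, 0, 0, 0, 0, 0.5, -1], [0, 0, 0, 0, 0, 0.5, -1], [0, 0, 0, 0, 0, 0, -1], [0, 0, 0, 0, 0, 0, -1]])

```text
clock: 21.25
position: [0.6352, -0.0582, 0.0289]
orientation: [2.156, 2.284, 0.001]
contact_force: [-0.3, 0.5, -1.0]
finger_gap: 0.0214
finger_force: 25.0
```

>>> play_rows(rows=[[0, 0, 0, 0, 0, 0.5, -1], [0, 0, 0, 0, 0, 0.5, -1], [0, 0, 0, 0, 0, 0.5, -1], [0, 0, 0, 0, 0, 0, -1], [0, 0, 0, 0, 0, 0, -1]])

```text
clock: 21.67
position: [0.635, -0.0582, 0.0279]
orientation: [2.156, 2.284, 0.001]
contact_force: [-3.7, 1.2, 8.5]
finger_gap: 0.0214
finger_force: 25.0
```

>>> play_rows(rows=[[0, 0, 0, 0, 0, 0, -0.4], [0, 0, 0, 0, 0, 0, 0], [0, 0, 0, 0, 0, 0, 0], [0, 0, 0, 0, 0, 0, 0], [0, 0, 0, 0, 0, -5, 0], [0, 0, 0, 0, 0, -15, 0], [0, 0, 0, 0, 0, -30, 0], [0, 0, 0, 0, 0, -35, 0], [0, 0, 0, 0, 0, -35, 0], [0, 0, 0, 0, 0, -35, 0], [0, 0, 0, 0, 0, -35, 0]])

```text
clock: 22.58
position: [0.6346, -0.0582, 0.2198]
orientation: [2.156, 2.284, 0.001]
contact_force: [0.2, 0.6, -0.8]
finger_gap: 0.0442
finger_force: 0.0
```

>>> play_rows(rows=[[0, 0, 0, -26, -16, 0, 0], [0, 0, 0, -26, -16, 0, 0], [0, 0, 0, -26, -16, 0, 0], [0, 0, 0, -26, -16, 0, 0], [0, 0, 0, -26, -16, 0, 0], [0, 0, 0, -26, -16, 0, 0], [0, 0, 0, -26, -16, 0, 0], [0, 0, 0, -26, -16, 0, 0], [0, 0, 0, -26, -16, 0, 0], [0, 0, 0, -26, -16, 0, 0], [0, 0, 0, -26, -16, 0, 0], [0, 0, 0, -26, -16, 0, 0], [0, 0, 0, 0, 0, 0, 0], [0, 0, 0, 0, 0, 0, 0]])

```text
clock: 23.75
position: [0.4604, -0.3818, 0.2178]
orientation: [2.159, 2.281, 0.0]
contact_force: [0.0, 1.0, 0.2]
finger_gap: 0.0436
finger_force: 0.0
```

```bash
python3 - <<'E'
from h import *
cmd([[0,0,0,101.5],[0,0,0,-190],[0,-312,-192,0]]); print(tool()[0],tool()[2])
look("wrist",["cover","case","cover","round_cutter"],[(.078,.1),(.06,.08),(.06,.072),(.045,.07)],"w5")
look("scene",["cover","fish_cutter","fish_cutter","round_cutter","house_cutter"],[(.078,.1),(.045,.07),(.018,.03),(.045,.07),(.045,.07)],"s5")
look("top",["cover","fish_cutter","fish_cutter","round_cutter"],[(.078,.1),(.045,.07),(.018,.03),(.045,.07)],"t5")
E
```

```text
cmd [ 461.  -380.4  217.     3.3]
[ 0.46038001 -0.3818295   0.2177857 ] 3.132805746898882
cover 0.65 box [200.  71. 326. 171.] mean [ 426.  -317.8   85.4] zmed 85.7 rect [ 425.7 -318.6] [12.2 59.3] 3.1
case 0.55 box [183.  58. 328. 178.] mean [ 464.4 -313.    67.1] zmed 66.0 rect [ 461.2 -315.7] [133.3 111.8] 3.4
cover 0.65 box [200.  71. 326. 171.] mean [ 470.6 -313.6   65.6] zmed 65.6 rect [ 466.9 -314.6] [122.1  94.6] 2.5
cover 0.72 box [235.  92. 275. 125.] mean [ 425.9 -317.3   83.9] zmed 84.3 rect [ 425.2 -319.2] [12.9 59.8] 2.1
fish_cutter 0.57 box [239. 182. 260. 206.] mean [636.7 -56.1  54. ] zmed 54.7 rect [635.6 -57.3] [20.  15.2] 2.2
fish_cutter 0.57 box [239. 182. 260. 206.] mean [636.1 -56.4  22.6] zmed 22.5 rect [635.9 -59.9] [80.4 52.5] 2.3
round_cutter 0.78 box [286. 162. 311. 178.] mean [455.5 -60.6  54.6] zmed 56.6 rect [454.  -62.2] [19.3 18.4] 59.0
round_cutter 0.52 few
house_cutter 0.86 box [323. 266. 351. 296.] mean [566.  277.2  54.8] zmed 55.3 rect [565.3 276.8] [18.5 20.1] 54.2
cover 0.6 box [376. 232. 422. 289.] mean [ 425.  -318.6   86.3] zmed 86.6 rect [ 424.6 -319.2] [12.2 60.5] 2.9
cover 0.51 few
fish_cutter 0.54 box [376. 230. 424. 290.] mean [ 469.6 -318.8   66.9] zmed 67.0 rect [ 465.6 -320. ] [121.9  93.7] 3.0
fish_cutter 0.54 few
round_cutter 0.93 box [262. 248. 293. 279.] mean [453.7 -61.7  57.8] zmed 58.1 rect [452.9 -61.6] [19.7 19.6] 0.2
```

View pics/w5.png

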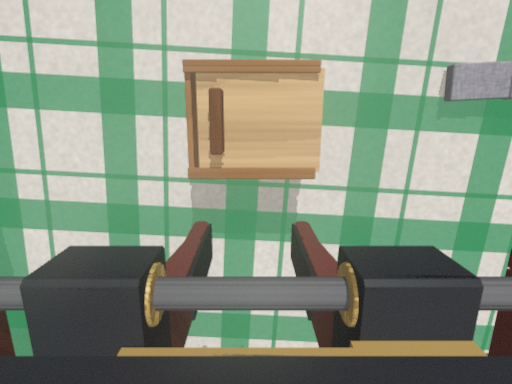

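The wrist picture shows the case with its side walls at rows 66 and 173, the grip bar at (216,121), and the cover slightly open (front edge about column 200). I'll take the case's centre from its 72 mm side walls.

```bash
python3 - <<'E'
from h import *
for n in("wrist","top"):
    im,d=viewer.get_image(n); P=pts(n,d)
    z0=.0705 if n=="wrist" else .0705
    m=(P[:,2]>z0-.001)&(P[:,2]<.077)&(abs(P[:,0]-.46)<.12)&(abs(P[:,1]+.318)<.075)
    Q=P[m]*1000; c,wh,a=cv2.minAreaRect(Q[:,:2].astype(np.float32)); print(n,len(Q),np.round(c,1),np.round(wh,1),round(a,1))
    print(np.round(np.percentile(Q,[0,2,50,98,100],axis=0),1).tolist())
E
```

```text
wrist 3337 [ 457.8 -318.2] [127.8 112.5] 3.0
[[391.2, -376.8, 69.6], [396.2, -374.5, 70.5], [455.9, -273.4, 72.2], [518.8, -261.6, 73.8], [524.1, -259.7, 76.6]]
top 826 [ 460.6 -317.6] [131.3 113.2] 3.1
[[392.3, -376.8, 69.5], [397.0, -373.8, 69.6], [457.9, -310.6, 72.5], [521.2, -260.7, 75.8], [525.7, -258.8, 77.0]]
```

```bash
python3 - <<'E'
from h import *
to(425.4,-318.8,70)
E
```

```text
cmd [ 461.  -380.4  217.     3.3]
turn 0 shift [ 63.5 -32.  147. ]
```

>>> play_rows(rows=[[0, 0, 0, 32, -16, 0, 0], [0, 0, 0, 32, -16, 0, 0], [0, 0, 0, 0, 0, 30, 0], [0, 0, 0, 0, 0, 40, 0], [0, 0, 0, 0, 0, 30, 0], [0, 0, 0, 0, 0, 20, 0], [0, 0, 0, 0, 0, 15, 0], [0, 0, 0, 0, 0, 8, 0], [0, 0, 0, 0, 0, 4, 0], [0, 0, 0, 0, 0, 0, 0], [0, 0, 0, 0, 0, 0, -1], [0, 0, 0, 0, 0, 0, -1], [0, 0, 0, 0, 0, 0, -1], [0, 0, 0, 0, 0, 0, -1], [0, 0, 0, 0, 0, 0, -1], [0, 0, 0, 0, 0, 0, -1], [0, 0, 0, 0, 0, 0, -1]], grip_force=15)

```text
clock: 26.07
position: [0.4255, -0.3188, 0.0702]
orientation: [2.157, 2.284, 0.0]
contact_force: [-1.3, -0.1, 5.9]
finger_gap: 0.012
finger_force: 15.0
```

>>> play_rows(rows=[[0, 0, 0, 0, 3, 0, -1], [0, 0, 0, 0, 7, 0, -1], [0, 0, 0, 0, 10, 0, -1], [0, 0, 0, 0, 12, 0, -1], [0, 0, 0, 0, 12, 0, -1], [0, 0, 0, 0, 12, 0, -1], [0, 0, 0, 0, 12, 0, -1], [0, 0, 0, 0, 10, 0, -1], [0, 0, 0, 0, 7, 0, -1], [0, 0, 0, 0, 4, 0, -1], [0, 0, 0, 0, 2, 0, -1], [0, 0, 0, 0, 1, 0, -1], [0, 0, 0, 0, 0, 0, -1], [0, 0, 0, 0, 0, 0, -1]])

```text
clock: 27.23
position: [0.5183, -0.3139, 0.0702]
orientation: [2.155, 2.283, 0.001]
contact_force: [1.1, -2.3, 4.6]
finger_gap: 0.0116
finger_force: 15.0
```

>>> play_rows(rows=[[0, 0, 0, 0, 1, 0, -1], [0, 0, 0, 0, 1, 0, -1], [0, 0, 0, 0, 1, 0, -1], [0, 0, 0, 0, 0, 0, -1], [0, 0, 0, 0, 0, 0, -1]])

```text
clock: 27.65
position: [0.519, -0.3138, 0.0702]
orientation: [-2.155, -2.284, 0.003]
contact_force: [-8.1, -4.6, 11.0]
finger_gap: 0.0119
finger_force: 15.0
```

```bash
python3 - <<'E'
from h import *
cmd([[0,64,-32,147],[0,0,96,0],[0,0,0,-90]])
to(453,-61.7,28)
E
```

```text
cmd [ 521.2 -312.8  160.     3.3]
cmd [ 521.2 -312.8  160.     3.3]
turn 0 shift [254.6 -53.6 132. ]
```

>>> play_rows(rows=[[0, 0, 0, 0, 0, 0, -0.4], [0, 0, 0, 0, 0, 0, 0], [0, 0, 0, 0, 0, 0, 0], [0, 0, 0, 0, 0, 0, 0], [0, 0, 0, 0, 0, -10, 0], [0, 0, 0, 0, 0, -20, 0], [0, 0, 0, 0, 0, -30, 0], [0, 0, 0, 0, 0, -30, 0], [0, 0, 0, 0, 0, 0, 0]])

```text
clock: 28.4
position: [0.5234, -0.3149, 0.166]
orientation: [2.15, 2.278, 0.003]
contact_force: [-0.2, -0.0, 0.8]
finger_gap: 0.044
finger_force: 0.0
```

```bash
python3 - <<'E'
from h import *
im,d=viewer.get_image("scene"); viewer.get_image("scene"); go([.453,-.0617,.028])
look("top",["round_cutter"],[(.045,.07)],"t6")
look("scene",["cover","round_cutter"],[(.078,.1),(.045,.07)],"s6")
go([.453,-.0617,.028])
E
```

```text
turn 0 shift [255.6 -53.8 132.9] psi 3.31 tilt [ 0.0028 -0.0017] pos [ 0.5211 -0.3135  0.1615]
round_cutter 0.67 box [265. 250. 296. 278.] mean [453.6 -61.7  57.6] zmed 57.9 rect [452.9 -61.7] [19.3 19.6] 0.9
cover 0.69 box [208. 102. 252. 139.] mean [ 520.9 -313.8   84.3] zmed 84.7 rect [ 520.1 -315.5] [12.6 59.7] 4.9
round_cutter 0.73 box [290. 163. 311. 180.] mean [455.9 -60.9  54.1] zmed 54.9 rect [455.5 -62. ] [16.6 21.1] 33.4
turn 0 shift [254.2 -51.7 130.8] psi 3.3 tilt [-0.0021  0.0013] pos [ 0.5195 -0.3127  0.1584]
```

>>> play_rows(rows=[[0, 0, 0, 13, -3, 0, 0], [0, 0, 0, 25, -5, 0, 0], [0, 0, 0, 27, -6, 0, 0], [0, 0, 0, 27, -6, 0, 0], [0, 0, 0, 27, -6, 0, 0], [0, 0, 0, 27, -6, 0, 0], [0, 0, 0, 27, -6, 0, 0], [0, 0, 0, 27, -6, 0, 0], [0, 0, 0, 27, -5, 0, 0], [0, 0, 0, 18, -3, 0, 0], [0, 0, 0, 10, -2, 0, 0], [0, 0, 0, 0, 0, 30, 0], [0, 0, 0, 0, 0, 35, 0], [0, 0, 0, 0, 0, 25, 0], [0, 0, 0, 0, 0, 20, 0], [0, 0, 0, 0, 0, 12, 0], [0, 0, 0, 0, 0, 6, 0], [0, 0, 0, 0, 0, 4, 0], [0, 0, 0, 0, 0, 0, 0]])

```text
clock: 30.33
position: [0.4514, -0.0617, 0.0273]
orientation: [-2.156, -2.284, 0.001]
contact_force: [-0.9, 1.0, -0.5]
finger_gap: 0.0438
finger_force: 0.0
```

>>> play_rows(rows=[[0, 0, 0, 0, 0, 0, -1], [0, 0, 0, 0, 0, 0, -1], [0, 0, 0, 0, 0, 0, -1], [0, 0, 0, 0, 0, 0, -1], [0, 0, 0, 0, 0, 0, -1]], grip_force=25)

```text
clock: 30.75
position: [0.4522, -0.0618, 0.0284]
orientation: [2.156, 2.284, 0.001]
contact_force: [-0.9, 1.0, 5.6]
finger_gap: 0.0212
finger_force: 25.0
```

```bash
python3 - <<'E'
from h import *
cmd([[0,255,-54,132]]); print(tool()[0])
cmd([[0,0,0,-130]]); a=np.radians(3)
# case x -8
to(457.8-8*np.cos(a),-318-8*np.sin(a),158)
E
```

```text
cmd [452.6 -61.3  28.    3.3]
[ 0.45223583 -0.06182364  0.02836069]
cmd [452.6 -61.3 158.    3.3]
cmd [452.6 -61.3 158.    3.3]
turn 0 shift [-256.5  -17.6    0. ]
```

>>> play_rows(rows=[[0, 0, 0, 0, 0, -10, -1], [0, 0, 0, 0, 0, -25, -1], [0, 0, 0, 0, 0, -35, -1], [0, 0, 0, 0, 0, -35, -1], [0, 0, 0, 0, 0, -25, -1], [0, 0, 0, -12, -1, 0, -1], [0, 0, 0, -27, -2, 0, -1], [0, 0, 0, -27, -2, 0, -1], [0, 0, 0, -27, -2, 0, -1], [0, 0, 0, -27, -2, 0, -1], [0, 0, 0, -27, -2, 0, -1], [0, 0, 0, -27, -2, 0, -1], [0, 0, 0, -27, -2, 0, -1], [0, 0, 0, -27, -2, 0, -1], [0, 0, 0, -18, -1, 0, -1], [0, 0, 0, -10, 0, 0, -1], [0, 0, 0, 0, 0, 0, -1], [0, 0, 0, 0, 0, 0, -1]])

```text
clock: 32.25
position: [0.448, -0.3178, 0.1577]
orientation: [-2.157, -2.283, -0.0]
contact_force: [0.5, 0.4, -1.9]
finger_gap: 0.0213
finger_force: 25.0
```

```bash
python3 - <<'E'
from h import *
cmd([[0,-256,-18,0]]); print(tool()[0],tool()[2],state()["finger_gap"])
look("wrist",["round_cutter","cover"],[(.13,.18),(.078,.1)],"w7")
E
```

```text
cmd [ 449.4 -317.9  158.     3.3]
[ 0.44802016 -0.31783655  0.15773512] 3.252570727871829 0.021306249716299203
round_cutter 0.8 box [190. 179. 312. 276.] mean [ 448.  -301.4  155. ] zmed 153.6 rect [ 448.2 -311.7] [58. 57.] 48.2
cover 0.89 box [312. 143. 469. 259.] mean [ 518.8 -312.1   85.4] zmed 85.9 rect [ 519.8 -313.3] [12.5 59.2] 3.1
```

View pics/w7.png

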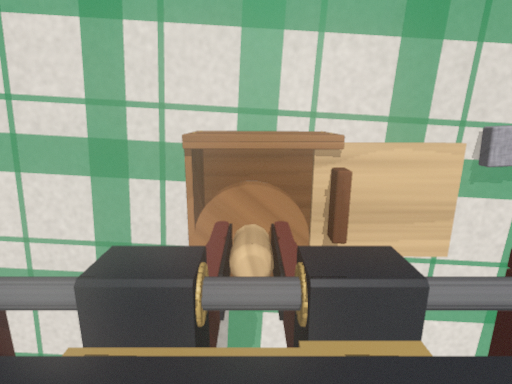

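The case is open (front wall column 190, cover edge about 312), and the round cutter hangs centred over the opening at (252,215). Lowering it to the floor.

>>> play_rows(rows=[[0, 0, 0, 0, 0, 20, -1], [0, 0, 0, 0, 0, 25, -1], [0, 0, 0, 0, 0, 25, -1], [0, 0, 0, 0, 0, 25, -1], [0, 0, 0, 0, 0, 18, -1], [0, 0, 0, 0, 0, 10, -1], [0, 0, 0, 0, 0, 5, -1], [0, 0, 0, 0, 0, 1, -1], [0, 0, 0, 0, 0, 0.5, -1], [0, 0, 0, 0, 0, 0, -1], [0, 0, 0, 0, 0, 0, -1]])

```text
clock: 33.32
position: [0.4491, -0.3188, 0.0293]
orientation: [2.155, 2.283, 0.0]
contact_force: [0.2, -0.3, -1.7]
finger_gap: 0.0219
finger_force: 25.0
```

>>> play_rows(rows=[[0, 0, 0, 0, 0, 0.5, -1], [0, 0, 0, 0, 0, 0.5, -1], [0, 0, 0, 0, 0, 0.5, -1], [0, 0, 0, 0, 0, 0, -1], [0, 0, 0, 0, 0, 0, -1]])

```text
clock: 33.73
position: [0.4486, -0.3185, 0.0274]
orientation: [2.156, 2.284, 0.0]
contact_force: [-1.0, 0.2, 5.4]
finger_gap: 0.0217
finger_force: 25.0
```

>>> play_rows(rows=[[0, 0, 0, 0, 0, 0, -0.4], [0, 0, 0, 0, 0, 0, 0], [0, 0, 0, 0, 0, 0, 0], [0, 0, 0, 0, 0, 0, 0], [0, 0, 0, 0, 0, -5, 0], [0, 0, 0, 0, 0, -20, 0], [0, 0, 0, 0, 0, -30, 0], [0, 0, 0, 0, 0, -30, 0], [0, 0, 0, 0, 0, -25, 0], [0, 0, 0, 0, 0, 0, 0]])

```text
clock: 34.57
position: [0.4509, -0.3202, 0.1418]
orientation: [2.151, 2.278, 0.002]
contact_force: [0.5, -0.5, -0.1]
finger_gap: 0.0437
finger_force: 0.0
```

```bash
python3 - <<'E'
from h import *
cmd([[0,0,0,131],[0,0,0,-110]]); print(tool()[0])
to(519.5,-314,70)
look("top",["round_cutter","cover"],[(.04,.07),(.078,.1)],"t8")
E
```

```text
cmd [ 449.4 -317.9  137.     3.3]
[ 0.45094463 -0.32017597  0.14176455]
cmd [ 449.4 -317.9  137.     3.3]
turn 0 shift [-0.1 70.2 67. ]
round_cutter 0.69 box [380. 253. 408. 283.] mean [ 449.5 -316.3   55. ] zmed 56.2 rect [ 448.7 -318.5] [21.2 20.1] 88.4
round_cutter 0.34 few
cover 0.74 box [369. 184. 420. 246.] mean [ 518.9 -310.    86.7] zmed 86.9 rect [ 519.4 -312.3] [11.7 56.2] 3.7
cover 0.54 box [153. 103. 188. 142.] mean [770.3 179.5  95.6] zmed 96.2 rect [771.2 180.6] [54.9 55.3] 44.6
```

>>> play_rows(rows=[[0, 0, 0, 0, 20, 0, 0], [0, 0, 0, 0, 30, 0, 0], [0, 0, 0, 0, 20, 0, 0], [0, 0, 0, 0, 0, 20, 0], [0, 0, 0, 0, 0, 20, 0], [0, 0, 0, 0, 0, 15, 0], [0, 0, 0, 0, 0, 8, 0], [0, 0, 0, 0, 0, 4, 0], [0, 0, 0, 0, 0, 0, 0], [0, 0, 0, 0, 0, 0, -1], [0, 0, 0, 0, 0, 0, -1], [0, 0, 0, 0, 0, 0, -1], [0, 0, 0, 0, 0, 0, -1], [0, 0, 0, 0, 0, 0, -1], [0, 0, 0, 0, 0, 0, -1]], grip_force=15)

```text
clock: 35.97
position: [0.5186, -0.3145, 0.0703]
orientation: [2.156, 2.283, 0.0]
contact_force: [-0.3, -0.9, 2.0]
finger_gap: 0.0121
finger_force: 15.0
```

>>> play_rows(rows=[[0, 0, 0, 0, -3, 0, -1], [0, 0, 0, 0, -7, 0, -1], [0, 0, 0, 0, -10, 0, -1], [0, 0, 0, 0, -12, 0, -1], [0, 0, 0, 0, -12, 0, -1], [0, 0, 0, 0, -12, 0, -1], [0, 0, 0, 0, -12, 0, -1], [0, 0, 0, 0, -10, 0, -1], [0, 0, 0, 0, -8, 0, -1], [0, 0, 0, 0, -6, 0, -1], [0, 0, 0, 0, -4, 0, -1], [0, 0, 0, 0, -2, 0, -1], [0, 0, 0, 0, 0, 0, -1], [0, 0, 0, 0, 0, 0, -1]])

```text
clock: 37.13
position: [0.4192, -0.3198, 0.0702]
orientation: [-2.157, -2.283, 0.0]
contact_force: [-0.8, 1.7, 8.0]
finger_gap: 0.0122
finger_force: 15.0
```

>>> play_rows(rows=[[0, 0, 0, 0, -0.5, 0, -1], [0, 0, 0, 0, -0.5, 0, -1], [0, 0, 0, 0, -0.5, 0, -1], [0, 0, 0, 0, -0.5, 0, -1], [0, 0, 0, 0, 0, 0, -1], [0, 0, 0, 0, 0, 0, -1]])

```text
clock: 37.63
position: [0.419, -0.3198, 0.0702]
orientation: [2.156, 2.282, 0.002]
contact_force: [6.6, 5.1, 3.5]
finger_gap: 0.0122
finger_force: 15.0
```

>>> play_rows(rows=[[0, 0, 0, 0, -0.5, 0, -1], [0, 0, 0, 0, -0.5, 0, -1], [0, 0, 0, 0, 0, 0, -1], [0, 0, 0, 0, 0, 0, -1]])

```text
clock: 37.97
position: [0.4189, -0.3199, 0.0702]
orientation: [2.156, 2.281, 0.004]
contact_force: [11.1, 7.7, 2.1]
finger_gap: 0.0118
finger_force: 15.0
```

>>> play_rows(rows=[[0, 0, 0, 0, 0, 0, -0.6], [0, 0, 0, 0, 0, 0, -0.2], [0, 0, 0, 0, 0, 0, 0], [0, 0, 0, 0, 0, 0, 0], [0, 0, 0, 0, 0, -10, 0], [0, 0, 0, 0, 0, -20, 0], [0, 0, 0, 0, 0, -30, 0], [0, 0, 0, 0, 0, -35, 0], [0, 0, 0, 0, 0, -35, 0], [0, 0, 0, -30, 0, 0, 0], [0, 0, 0, -30, 0, 0, 0], [0, 0, 0, -10, 0, 0, 0], [0, 0, 0, 0, 0, 0, 0], [0, 0, 0, 0, 0, 0, 0], [0, 0, 0, 0, 0, 0, 0]])

```text
clock: 39.22
position: [0.4207, -0.3885, 0.199]
orientation: [-2.155, -2.283, -0.0]
contact_force: [0.9, 0.5, 0.3]
finger_gap: 0.0437
finger_force: 0.0
```

```bash
python3 - <<'E'
from h import *
im,d=look("wrist",["cover","case"],[(.078,.1),(.0695,.077)],"w9")
it,dt=look("top",["cover","fish_cutter","fish_cutter","house_cutter","house_cutter"],[(.078,.1),(.045,.07),(.018,.03),(.045,.07),(.018,.03)])
look("scene",["glaze_jar","brush"],[(.0,.1),(.0,.1)])
P=pts("wrist",d)*1000; m=(P[:,2]>69.5)&(P[:,2]<77)&(abs(P[:,0]-460)<120)&(abs(P[:,1]+318)<75)
print(np.round(cv2.minAreaRect(P[m][:,:2].astype(np.float32))[0],1))
cv2.imwrite("pics/f9.png",np.vstack([cv2.resize(it[150:300,40:440],(640,240)),cv2.resize(im[0:230,100:400],(460,352))[:, :].copy() if 0 else cv2.resize(im[:240],(640,300))]))
E
```

```text
cover 0.91 box [234.  63. 372. 166.] mean [ 420.3 -319.3   86.2] zmed 86.2 rect [ 420.6 -320. ] [11.4 59.3] 3.2
case 0.91 box [224.  48. 375. 182.] mean [ 458.2 -311.8   72.4] zmed 72.4 rect [ 458.8 -318.5] [127.7 112.3] 3.3
cover 0.94 box [378. 235. 425. 293.] mean [ 420.  -318.3   86.3] zmed 86.6 rect [ 419.6 -319.7] [12.2 61. ] 3.0
fish_cutter 0.95 box [265. 167. 292. 203.] mean [634.6 -57.8  56.8] zmed 57.3 rect [634.9 -58.7] [19.7 20. ] 0.2
fish_cutter 0.95 box [265. 167. 292. 203.] mean [633.4 -58.2  24.3] zmed 24.2 rect [633.  -57.3] [80.4 52.8] 5.8
house_cutter 0.63 box [119. 199. 148. 232.] mean [563.6 275.2  56.1] zmed 57.2 rect [563.4 276.6] [20.1 21.1] 44.9
house_cutter 0.51 box [154. 103. 188. 137.] mean [755.1 165.3  60.7] zmed 63.4 rect [763.1 170.9] [37.4 60.2] 44.8
house_cutter 0.63 box [119. 199. 148. 232.] mean [559.5 275.7  24.4] zmed 24.4 rect [564.  277.3] [64.  59.9] 6.6
house_cutter 0.51 box [154. 103. 188. 137.] mean [753.2 160.8  24.7] zmed 24.1 rect [753.7 163.3] [12.1 49.7] 43.7
glaze_jar 0.9 box [233. 266. 255. 299.] mean [776.5 189.4  76.2] zmed 92.6 rect [774.1 182.5] [58.4 60.7] 60.8
brush 0.9 box [149. 151. 209. 185.] mean [ 759.7 -252.6   16.3] zmed 17.2 rect [ 772.  -253.7] [202.1  43. ] 5.3
[ 459.3 -319.8]
```

View pics/f9.png

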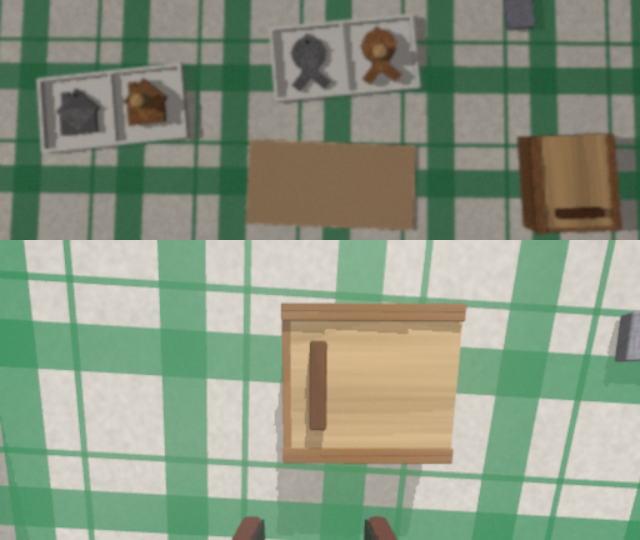

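The top half shows both cutters beside their own samples (house at (147,103), fish at (380,58)) and the board empty. The bottom half shows the cover shut, with its bar at (318,385), which is case x −38 mm. The jar and brush are where they were. Handing in.

```bash
python3 -c "
from plant import job; print(job.finish_job())"
```

```text
the job is handed in; nothing more can be done
None
```

The job is handed in at about 40 s: the house and fish cutters each stand in their own tray's cutter cell, the round cutter is upright in the case with the cover fully shut, and I saw no change in the jar or brush.

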